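Put two reagents in loading order and hold the incubator lid

TASK

I am about to load the block incubator from the bottle rack, straight across, but the tall narrow-necked bottle and the squat wide-mouth jar stand in each other's wells: swap them, each standing fully seated in the well the other had, and leave the dropper bottle in its well. Then raise the incubator's lid to 60 degrees and keep holding it there so that I have both hands free to load; the lid falls shut if let go, so finish while still holding it. Do not disturb the other things on the bench.

Things in the scene. Friction and masses are not known exactly. Their poses are not given: they have to be found in the camera images.
- heater: Block incubator, fixed: white box 260 (x) x 250 (y) mm, 95 mm high at its front strip, with a grey hinged hood lid on top that covers an aluminium block with six wells. Origin: centre of its underside; its x axis points from its front (display and buttons) to its back, z up. Turned by some yaw.
- lid: The grey hood lid, 180 mm front to back, 250 mm wide, 55 mm deep, 0.38 to 0.59 kg, no stay or spring: it always falls shut. Its walls are 5 mm. Origin on the middle of the hinge axis, axes as the heater's when shut; its top face is 25 mm above the hinge axis when shut. Handle: see lid_handle.
- lid_hinge (a joint): Lid angle, rad: 0 shut, grows as the front edge rises, stop at 1.4; 60 degrees is 1.047. Very little friction. The axis runs along the heater's y.
- hinge_axis (a point): Fixed point, middle of the lid's hinge axis: in the heater's frame at x +95, y 0, z +130 mm.
- lid_handle (a point): Middle of the black bar handle on top of the lid near its front edge: a round bar 10 mm thick and 110 mm long along the lid's y, its axis 37 mm above the lid's top face, on two end posts (100 mm clear between them). In the lid's frame at x -153, y 0, z +62 mm; 27 mm behind the lid's front edge.
- rack: White plastic bottle rack, fixed: 300 (x) x 70 (y) x 28 mm with four round wells in a row along its x, 72 mm apart, each 44 mm across and 18 mm deep. Origin: centre of its underside. Turned by some yaw.
- well0 (a point): Centre of the floor of the first well (robot's end of the rack), 10 mm above the bench. The tall bottle, the jar and the dropper bottle start in wells 0 to 2, in any order.
- well1 (a point): Centre of the floor of the second well.
- well2 (a point): Centre of the floor of the third well.
- well3 (a point): Centre of the floor of the fourth well, at the far end: always empty at the start, free to use.
- tall_bottle: Tall amber bottle, 108 mm high, 38 mm across up to 72 mm, then a shoulder and narrow neck with a black cap 26 mm across from 86 to 108 mm; about 0.14 kg. Origin: centre of its underside, z up.
- jar: Squat amber wide-mouth jar, 65 mm high, 38 mm across, with a flat black screw lid of the same width from 49 to 65 mm; about 0.12 kg. Origin: centre of its underside, z up.
- dropper: Amber dropper bottle, 94 mm high, 38 mm across up to 45 mm, then a narrow black cap (22 mm) and rubber bulb (14 mm); stays where it is. Origin: centre of its underside.
- beaker: Bystander: clear plastic beaker, 66 mm across, 90 mm high, beyond the rack. Origin: centre of its underside.
- tube_rack: Bystander: white two-deck tube rack, 70 x 220 mm, 106 mm high with its tubes, standing to the left of the incubator. Origin: centre of its underside.
- timer: Bystander: small white timer, 55 x 70 x 18 mm, lying to the right of the bottle rack. Origin: centre of its underside.

How it is judged:
On the way:
1. the tall bottle and the jar have changed wells, both seated, upright and let go, before the lid is raised (((horizontal distance between tall_bottle and well0 below 0.006 m and z of tall_bottle in the frame of well0 below 0.003 m) or (horizontal distance between tall_bottle and well1 below 0.006 m and z of tall_bottle in the frame of well1 below 0.003 m) or (horizontal distance between tall_bottle and well2 below 0.006 m and z of tall_bottle in the frame of well2 below 0.003 m)) and distance of each of tall_bottle, jar from where it was at the start of the episode above 0.055 m and angle between each of tall_bottle, jar's own z axis and vertical below 0.1 rad and linear speed of each of tall_bottle, jar below 0.03 m/s and contact force between each of tall_bottle, jar and the fingers below 0.05 N and ((horizontal distance between jar and well0 below 0.006 m and z of jar in the frame of well0 below 0.003 m) or (horizontal distance between jar and well1 below 0.006 m and z of jar in the frame of well1 below 0.003 m) or (horizontal distance between jar and well2 below 0.006 m and z of jar in the frame of well2 below 0.003 m)) and distance of dropper from where it was at the start of the episode below 0.012 m and angle between dropper's own z axis and vertical below 0.15 rad and value of joint lid_hinge below 0.1 rad), for 0.2 s.
At the end, for the whole second after the job is handed in: Tall bottle and jar each stand seated (within 3 mm of the floor), upright, still and let go in the well the other had; dropper bottle still in its well; lid still at 60 degrees, within 6 either way, held by the gripper's fingers, with no bottle or other thing under it (((horizontal distance between tall_bottle and well0 below 0.006 m and z of tall_bottle in the frame of well0 below 0.003 m) or (horizontal distance between tall_bottle and well1 below 0.006 m and z of tall_bottle in the frame of well1 below 0.003 m) or (horizontal distance between tall_bottle and well2 below 0.006 m and z of tall_bottle in the frame of well2 below 0.003 m)) and distance of each of tall_bottle, jar from where it was at the start of the episode above 0.055 m and angle between each of tall_bottle, jar's own z axis and vertical below 0.1 rad and linear speed of each of tall_bottle, jar below 0.03 m/s and contact force between each of tall_bottle, jar and the fingers below 0.05 N and ((horizontal distance between jar and well0 below 0.006 m and z of jar in the frame of well0 below 0.003 m) or (horizontal distance between jar and well1 below 0.006 m and z of jar in the frame of well1 below 0.003 m) or (horizontal distance between jar and well2 below 0.006 m and z of jar in the frame of well2 below 0.003 m)) and distance of dropper from where it was at the start of the episode below 0.012 m and angle between dropper's own z axis and vertical below 0.15 rad and value of joint lid_hinge between 0.942 and 1.152 rad and velocity of joint lid_hinge between -0.05 and 0.05 rad/s and contact force between lid and the fingers above 0.5 N and contact force between lid and tall_bottle below 0.05 N and contact force between lid and jar below 0.05 N and contact force between lid and dropper below 0.05 N and contact force between lid and beaker below 0.05 N and contact force between lid and tube_rack below 0.05 N and contact force between lid and timer below 0.05 N); the arm keeps its last pose, push and grip.
It fails at once if the dropper bottle is knocked away or tipped (distance of dropper from where it was at the start of the episode above 0.03 m or angle between dropper's own z axis and vertical above 0.4 rad).
It fails at once if the beaker is knocked away or tipped (distance of beaker from where it was at the start of the episode above 0.03 m or angle between beaker's own z axis and vertical above 0.4 rad).
It fails at once if the tube rack is knocked away or tipped (distance of tube_rack from where it was at the start of the episode above 0.03 m or angle between tube_rack's own z axis and vertical above 0.4 rad).
It fails at once if the timer is knocked away or tipped (distance of timer from where it was at the start of the episode above 0.03 m or angle between timer's own z axis and vertical above 0.4 rad).
It fails at once if the tall bottle or the jar is tipped over (angle between any of tall_bottle, jar's own z axis and vertical above 0.7 rad).
It also fails if it takes over 72 s, if anything falls off the work surface, if the arm or the gripper's body presses on something with over 40 N, if the wrist force passes 120 N, or if a joint passes its speed limit or range.

ROBOT

A 6-joint arm with a two-finger parallel gripper is mounted at the origin on the work surface. World frame = base frame: x ahead of the robot, y to its left, z up, the work surface at z = 0. Lengths are in m, angles in rad, forces in N, time in s.
With the tool pointing down it reaches from about 0.35 to 0.775 m from the base axis. Payload 5.5 kg.
Tool frame: the origin (TCP) lies where the fingers leave the gripper's body, on its centre line; the fingertips stand 73 mm ahead of it and the grasp point (between the pads) lies env.grip_point_offset ahead of it (env.grip_point_offset is the distance from the TCP to the grasp point, in m); z points along the fingers, y is the line along which they close (so a half turn about z gives the same grasp; the last joint's range is limited). The gripper opens to 85 mm and grips with 20 to 120 N. Pads are 22 mm wide; open, the fingers measure 114 mm over their backs; the gripper's body (76 mm by 85 mm) begins 54 mm behind the grasp point. The pads swing forward as they close: fully open they stand 13 mm farther back than shut.
Start: joints at [-1.351, 0.313, 0.046, 1.304, 0, 1.431], TCP at [0.202, -0.538, 0.304] pointing down, gripper open.
Joint ranges: [-2.76, 2.76], [-0.86, 1.69], [-1.03, 1.26], [-2.2, 2.34], [-1.47, 1.5], [-3.14, 3.14]. Speed limits (rad/s): [2.57, 2.57, 3.14, 3.14, 3.14, 3.14].

INTERFACE

Orientations are given as a 3x3 rotation matrix whose columns are the frame's x, y, z axes.
In Python, from cell import env, cams, jaws gives the robot as it stands (env), with the cameras (cams) and the gripper (jaws). Calls block until the motion is done:
- env.reach(position, orientation): joint-space move of the TCP to a pose.
- env.move_straight(position, rotation=None, speed=0.15): straight line of the TCP; rotation=None keeps the orientation; speed is the mean speed in m/s.
- env.movej(angles): joint-space move.
- jaws.release() and jaws.close_gripper(strength=None): open the fingers fully, or close them until they stop; strength is the grip in N (None keeps the last).
- env.sleep(seconds).
- env.ik(position, orientation): joint angles nearest the present ones, or None.
- env.read_state(): the state.
- cams.camera(name): name is "side" or "top"; returns the picture (400x640x3 uint8, blue, green, red); there is no depth.
- cams.calibration(name): a dict with "K" (3x3 intrinsics, pixels), "k1" (the pictures are not rectified: a ray, as slopes to the right and down, at radius r is drawn at 1 + k1 r^2 times it, then the intrinsics apply), "eye" and "attitude" of the camera in the world. Camera axes: x right, y down, z forward; pixel columns grow to the right and rows downward; lengths in m; the calibration is good to about 2 mm. A picture is of the moment at which its call begins. calibration takes no time and is no camera call.
A pose or a line that the arm cannot do raises env.IKError and nothing moves.
- env.hand_in(): hands the job in; it is judged then, once.
The state is a dict: "clock": time; "joint_pos": joint angles; "qvel": joint speeds; "effort": joint torques, N m; "tool_pos": TCP position; "tool_rot": TCP orientation; "ft_force": force on the tool from outside, world axes, zero at the start; "moment": the same for the moment, N m; "grip_width": finger opening in m; "grip_force": force on a finger pad.
Only numpy, scipy, OpenCV 4.12 (cv2) and the standard library are available. Lean on these libraries where they do the work, as an engineer would, in place of code of your own. Each camera call takes 0.05 s, during which the arm holds its last target. There are 200 camera calls.

## Working session

There is one attempt and no reset: what is moved stays moved. The work goes in short steps, each a Python script; the robot and the scene stay as the last script left them, time stands still between calls to the robot, and variables do not carry over. Pictures are saved under pics/ and viewed, at most 10 in all, crops included, and the job is handed in when it is done.

```bash
mkdir -p pics; ls; python3 - <<'E'
from cell import env, cams, jaws
import cv2
print(env.grip_point_offset)
for n in("top","side"):
    cv2.imwrite(f"pics/{n}0.png",cams.camera(n)); c=cams.calibration(n); print(n,c)
s=env.read_state(); print(s["clock"],s["tool_pos"],s["tool_rot"],s["grip_width"])
E
```

```text
cell.py
pics
0.0539
top {'K': array([[454.82723517,   0.        , 325.25864963],
       [  0.        , 454.82723517, 201.35740095],
       [  0.        ,   0.        ,   1.        ]]), 'k1': 0.003328968801471707, 'eye': array([ 0.40327893, -0.01561464,  1.38405251]), 'attitude': array([[-0.0013688 , -0.98886993,  0.14877628],
       [-0.99970822,  0.00494113,  0.02364445],
       [-0.02411641, -0.1487005 , -0.98858816]])}
side {'K': array([[446.80575387,   0.        , 322.80828491],
       [  0.        , 446.80575387, 201.83804447],
       [  0.        ,   0.        ,   1.        ]]), 'k1': -0.050575673629115726, 'eye': array([ 0.22883902, -0.93287867,  0.72863849]), 'attitude': array([[ 0.93917422, -0.17948373,  0.29280946],
       [-0.34343962, -0.49331629,  0.79917975],
       [ 0.00100791, -0.85113138, -0.52495177]])}
0.1 [ 0.20235443 -0.53785616  0.30310253] [[ 9.35991641e-01  3.52022040e-01 -3.61230034e-04]
 [ 3.52022156e-01 -9.35990318e-01  1.58925425e-03]
 [ 2.21344710e-04 -1.61468967e-03 -9.99998672e-01]] 0.08531622151024892
```

View pics/top0.png

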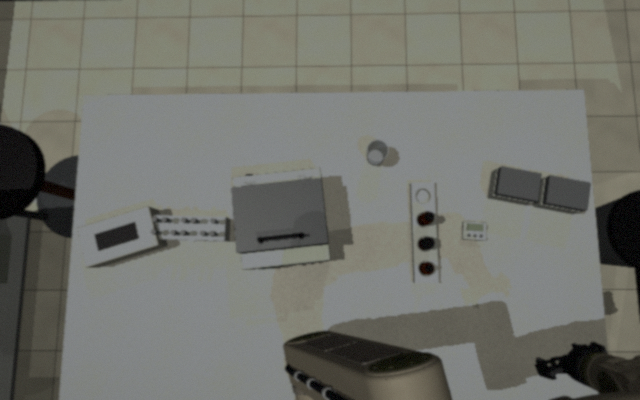

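View pics/side0.png

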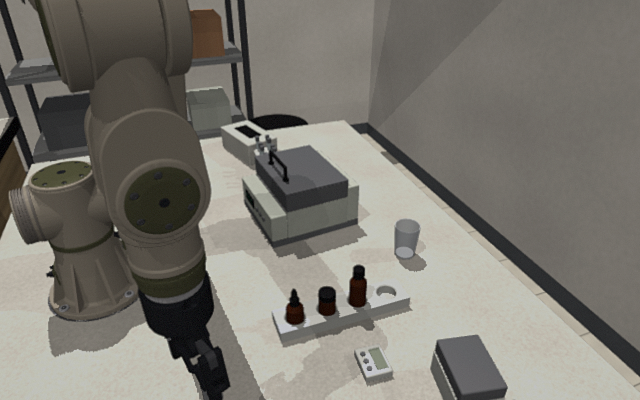

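Top view: the rack runs along world x. From the robot's end it holds the dropper (427,268), the jar (427,244) and the tall bottle (426,219), with well3 empty at (423,195). The handle bar runs from about (258,238) to (310,236). The side view confirms the order dropper, jar, tall bottle, empty. Next I'll measure and make zoomed crops.

```bash
cat > h.py <<'E'
import numpy as np, cv2
from cell import env, cams, jaws
def ray(n,uv):
    c=cams.calibration(n)
    k=np.array([c["k1"],0,0,0,0.])
    p=cv2.undistortPoints(np.array([[uv]],float),c["K"],k)[0,0]
    d=c["attitude"]@np.r_[p,1]; return c["eye"],d/np.linalg.norm(d)
def plane(n,uv,z):
    e,d=ray(n,uv); return e+d*(z-e[2])/d[2]
def two(a,b):
    (e1,d1),(e2,d2)=ray("top",a),ray("side",b)
    t=np.linalg.lstsq(np.c_[d1,-d2],e2-e1,rcond=None)[0]
    p,q=e1+t[0]*d1,e2+t[1]*d2; return (p+q)/2,np.linalg.norm(p-q)
def blobs(im,box,thr,amin=15):
    x0,y0,x1,y1=box; g=im[y0:y1,x0:x1].max(2)
    n,l,s,c=cv2.connectedComponentsWithStats((g<thr).astype(np.uint8))
    return [(c[i]+[x0,y0],s[i,:4]+[x0,y0,0,0],s[i,4]) for i in range(1,n) if s[i,4]>=amin]
E
python3 - <<'E'
from h import *
t=cv2.imread("pics/top0.png"); s=cv2.imread("pics/side0.png")
for b in blobs(t,(405,180,445,290),60): print("rack",b)
for b in blobs(t,(245,215,325,255),35): print("hand",b)
def crop(i,x0,y0,x1,y1,f): return cv2.convertScaleAbs(cv2.resize(i[y0:y1,x0:x1],None,fx=f,fy=f,interpolation=cv2.INTER_CUBIC),alpha=1.6)
a=crop(t,400,170,450,295,4.6);b=crop(t,225,160,335,275,5)
h=575;o=np.zeros((h,800,3),np.uint8);o[:575,:230]=a[:575,:230];o[:575,240:790]=b[:575,:550]
cv2.imwrite("pics/topc.png",o)
cv2.imwrite("pics/sidec.png",crop(s,235,130,425,345,2.75)[:590,:800])
E
```

```text
rack (array([425.47727273, 218.46022727]), array([418, 212,  16,  14]), np.int32(176))
rack (array([426.16184971, 243.16763006]), array([418, 237,  17,  13]), np.int32(173))
rack (array([426.21276596, 268.0212766 ]), array([419, 262,  15,  13]), np.int32(141))
hand (array([281.78518519, 236.71111111]), array([258, 233,  47,   9]), np.int32(135))
```

View pics/topc.png

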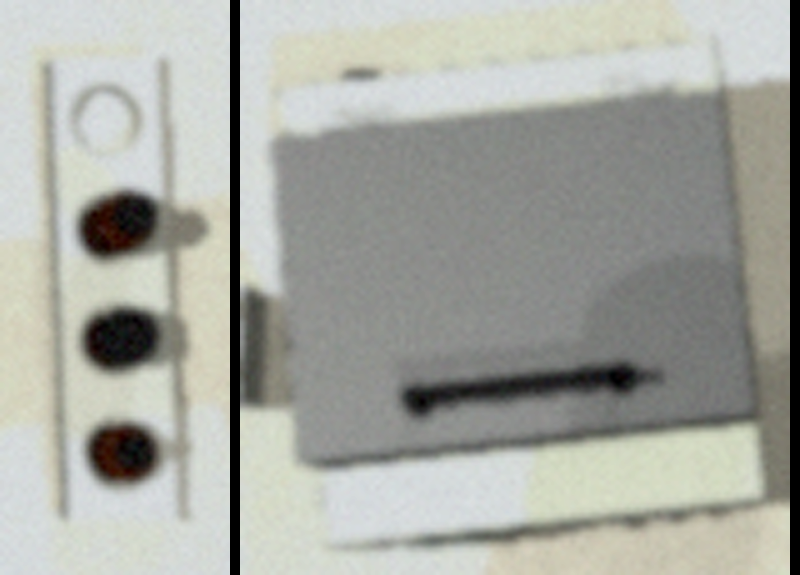

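View pics/sidec.png

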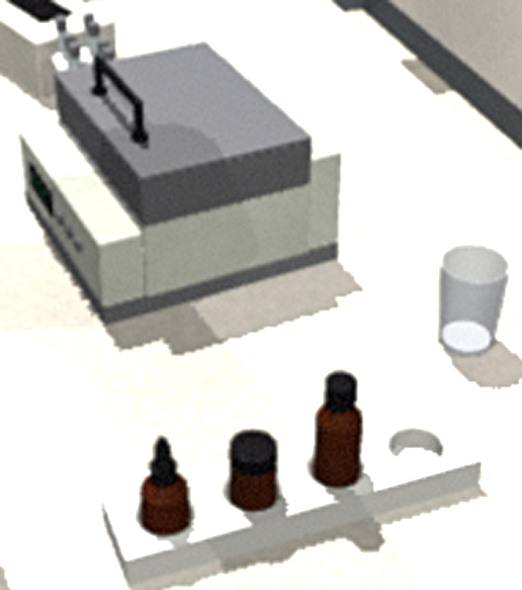

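The zoomed top view shows the well3 rim at (422.6,195.7), tall cap top (429.2,216.4), jar lid top about (427.5,243), and the rack's edges. The lid handle's end posts are at (258.5,239.5) and (302,235.2). The side zoom shows the cap tops and the handle standing clear.

```bash
python3 - <<'E'
from h import *
np.set_printoptions(precision=4,suppress=True)
A=lambda x,y:((x+.5)/4.6-.5+400,(y+.5)/4.6-.5+170)
B=lambda x,y:((x-240+.5)/5-.5+225,(y+.5)/5-.5+160)
S=lambda x,y:((x+.5)/2.75-.5+235,(y+.5)/2.75-.5+130)
print("well3",plane("top",A(105.5,120),.028), plane("side",S(416,443),.028))
print("tall",plane("top",A(136,215),.118),two(A(136,215),S(341,381)))
print("jar",plane("top",A(127,337),.075),two(A(127,337),S(253,442)))
print("drop",plane("top",A(135,453),.1),two(A(135,453),S(163,440)))
for a,b in(((48,62),(64,515)),((164,62),(184,515))):
    p,q=[plane("top",A(*v),.028) for v in(a,b)]; print("edge",p,q,np.linalg.norm(p-q),np.arctan2(*(p-q)[1::-1]))
for n,v in dict(fl=(305,464),fr=(757,418),bl=(273,136),br=(718,88)).items(): print(n,plane("top",B(*v),.155))
for n,v in dict(hl=(416,397),hr=(622,375)).items(): print(n,plane("top",B(*v),.197))
print("hl",two(B(416,393),S(98,66)),"hr",two(B(622,372),S(140,105)))
b=plane("top",(376,153),.09);print("beaker",b,"timer",plane("top",(475,231),.018))
E
```

```text
well3 [ 0.6231 -0.2757  0.028 ] [ 0.6223 -0.2753  0.028 ]
tall [ 0.5501 -0.2749  0.118 ] (array([ 0.5505, -0.2755,  0.1151]), np.float64(5.7408935956529744e-05))
jar [ 0.4789 -0.2754  0.075 ] (array([ 0.4788, -0.2754,  0.0751]), np.float64(0.00023859955995029315))
drop [ 0.4076 -0.2728  0.1   ] (array([ 0.4078, -0.2733,  0.0978]), np.float64(0.0003385992737433476))
edge [ 0.6619 -0.2394  0.028 ] [ 0.3689 -0.241   0.028 ] 0.2929633947725328 0.005501218156679873
edge [ 0.6614 -0.3151  0.028 ] [ 0.3689 -0.3168  0.028 ] 0.2925439914554083 0.005891710934956764
fl [0.4501 0.2507 0.155 ]
fr [0.4741 0.0065 0.155 ]
bl [0.6302 0.2734 0.155 ]
br [0.6556 0.0276 0.155 ]
hl [0.4832 0.1842 0.197 ]
hr [0.4943 0.0763 0.197 ]
hl (array([0.484 , 0.1867, 0.1853]), np.float64(0.004307150016853779)) hr (array([0.4957, 0.0769, 0.1915]), np.float64(0.0012237484943117768))
beaker [ 0.7399 -0.1329  0.09  ] timer [ 0.5172 -0.4297  0.018 ]
```

```bash
cat >> h.py <<'E'
W=np.array([[.4069,-.2750],[.4789,-.2753],[.5509,-.2755],[.6229,-.2756]])
R0=np.diag([1.,-1,-1])
def st(tag):
    s=env.read_state(); print(tag,round(s["clock"],2),"p",s["tool_pos"].round(4),"w",round(s["grip_width"],4),"gf",round(float(s["grip_force"]),1),"F",np.round(s["ft_force"],1))
    return s
def pick(i,z,up):
    env.reach([*W[i],up],R0); env.move_straight([*W[i],z],speed=.12); jaws.close_gripper(40); s=st("grip")
    return s
def place(i,z,up):
    env.move_straight([*W[i],up],speed=.15)
    env.move_straight([*W[i],z+.022],speed=.12); st("above")
    env.move_straight([*W[i],z+.001],speed=.04); st("down")
E
python3 - <<'E'
from h import *
print(env.ik([*W[2],.25],R0))
y=.105;c,s=np.cos(y),np.sin(y)
for sg in(1,-1):
  Rh=np.c_[[s*sg,-c*sg,0],[c*sg,s*sg,0],[0,0,-1]]; print(env.ik([.489,.1315,.3],Rh), np.linalg.det(Rh))
pick(2,.125,.23)
env.move_straight([*W[2],.165],speed=.12); st("lifted")
place(3,.125,.165)
cv2.imwrite("pics/s1.png",cams.camera("side")[180:380,200:460])
E
```

```text
[-0.59396942  0.41163541  0.05642862  1.21558953  0.          2.54762323]Traceback (most recent call last):
  File "<stdin>", line 5, in <module>
  File "scipy/spatial/transform/_rotation.pyx", line 1143, in scipy.spatial.transform._rotation.Rotation.from_matrix
ValueError: Non-positive determinant (left-handed or null coordinate frame) in rotation matrix 0: [[ 0.10480717  0.99449256  0.        ]
 [-0.99449256  0.10480717  0.        ]
 [ 0.          0.         -1.        ]].
```

```bash
python3 - <<'E'
from h import *
y=.105;c,s=np.cos(y),np.sin(y)
for sg in(1,-1):
  Rh=np.c_[[-s*sg,c*sg,0],[c*sg,s*sg,0],[0,0,-1]]; print(env.ik([.489,.1315,.3],Rh))
pick(2,.125,.23)
env.move_straight([*W[2],.165],speed=.12); st("lifted")
place(3,.125,.165)
cv2.imwrite("pics/s1.png",cams.camera("side")[180:380,200:460])
E
```

```text
[ 0.10405023  0.18157973 -0.1360529   1.25316369  0.          1.56984656]
[ 0.10405023  0.18157973 -0.1360529   1.25316369  0.         -1.5717461 ]
grip 3.25 p [ 0.5512 -0.276   0.1257] w 0.0368 gf 40.1 F [ 0.1 -1.1  3.8]
lifted 3.73 p [ 0.5508 -0.2753  0.1646] w 0.0369 gf 40.3 F [-1.   0.6 -2.3]
above 4.67 p [ 0.6213 -0.2752  0.146 ] w 0.037 gf 40.3 F [-1.5  0.3 -1.6]
down 5.34 p [ 0.6227 -0.2754  0.1258] w 0.0369 gf 40.3 F [-0.5  0.4 -0.9]
```

View pics/s1.png

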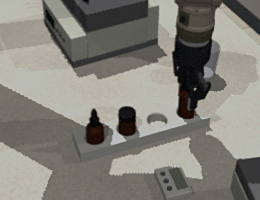

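The picture shows the tall bottle held upright in well3 at about (187,105), well2 empty, and no odd forces. I'll release it and move the jar, then the tall bottle.

```bash
python3 - <<'E'
from h import *
jaws.release(); st("rel"); env.move_straight([*W[3],.23],speed=.2)
im=cams.camera("top"); print([ (b[0].round(1),b[1],b[2]) for b in blobs(im,(405,180,445,290),60)])
cv2.imwrite("pics/t2.png",im)
pick(1,.111,.23)
env.move_straight([*W[1],.150],speed=.12); st("lifted")
place(2,.111,.150); jaws.release(); st("rel"); env.move_straight([*W[2],.23],speed=.2)
s=cams.camera("side"); env.reach([.45,-.05,.3],R0); t=cams.camera("top")
cv2.imwrite("pics/s3.png",s);cv2.imwrite("pics/t3.png",t)
z=lambda i,x0,y0,x1,y1,f:cv2.convertScaleAbs(cv2.resize(i[y0:y1,x0:x1],None,fx=f,fy=f,interpolation=cv2.INTER_CUBIC),alpha=1.4)
o=np.zeros((575,800,3),np.uint8);a=z(t,400,170,450,295,4.6);b=z(s,260,230,425,345,3.3);o[:575,:230]=a;o[:b.shape[0],240:240+b.shape[1]]=b
cv2.imwrite("pics/m3.png",o);st("end")
E
```

```text
rel 5.92 p [ 0.623  -0.2757  0.1261] w 0.0856 gf 0.0 F [1.  0.  0.2]
[(array([418.6, 185.7]), array([409, 180,  23,  19]), np.int32(205))]
grip 8.92 p [ 0.4792 -0.2757  0.1117] w 0.0371 gf 39.6 F [-0.5 -0.6  4.7]
lifted 9.39 p [ 0.4787 -0.2751  0.1497] w 0.0371 gf 40.8 F [-0.3  0.2 -1.9]
above 10.32 p [ 0.5493 -0.275   0.132 ] w 0.0367 gf 40.8 F [-0.1 -0.7 -1.1]
down 10.99 p [ 0.5507 -0.2753  0.1117] w 0.0371 gf 40.8 F [-1.2  0.6 -1. ]
rel 11.53 p [ 0.551  -0.2755  0.1121] w 0.0856 gf 0.0 F [0.8 0.9 0.7]
end 13.38 p [ 0.4507 -0.0509  0.2995] w 0.0852 gf 0.0 F [-0.1 -0.4 -0. ]
```

View pics/m3.png

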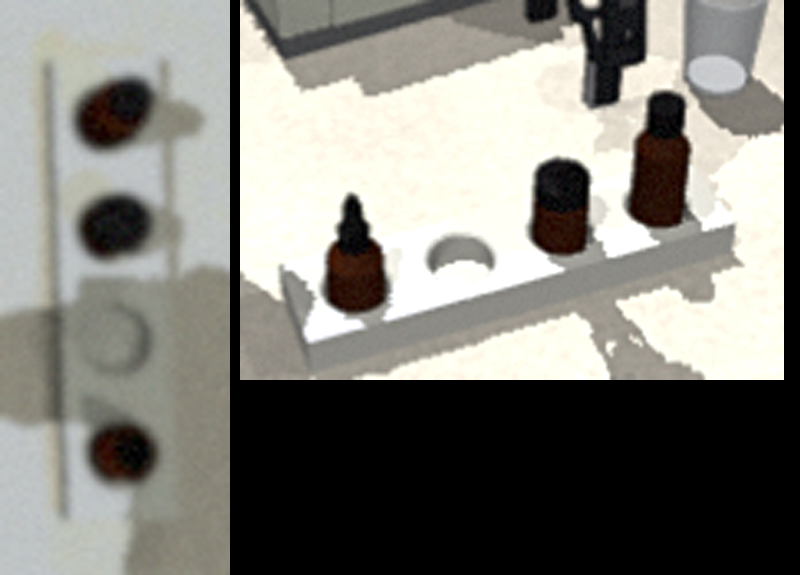

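Jar seated in well2 (top crop 117,222), tall bottle in well3 (130,100), well1 empty at (113,340), all upright. Now the tall bottle goes over the jar into well1.

```bash
python3 - <<'E'
from h import *
A=lambda x,y:((x+.5)/4.6-.5+400,(y+.5)/4.6-.5+170)
print(plane("top",A(114,340),.028))
pick(3,.125,.24)
env.move_straight([*W[3],.24],speed=.15); st("lifted")
place(1,.125,.24); jaws.release(); st("rel"); env.move_straight([*W[1],.24],speed=.2)
s=cams.camera("side"); env.reach([.42,.05,.33],R0); t=cams.camera("top")
cv2.imwrite("pics/s4.png",s);cv2.imwrite("pics/t4.png",t)
z=lambda i,x0,y0,x1,y1,f:cv2.convertScaleAbs(cv2.resize(i[y0:y1,x0:x1],None,fx=f,fy=f,interpolation=cv2.INTER_CUBIC),alpha=1.4)
o=np.zeros((575,800,3),np.uint8);a=z(t,400,170,450,295,4.6);b=z(s,260,230,425,345,3.3);o[:575,:230]=a;o[:b.shape[0],240:240+b.shape[1]]=b
cv2.imwrite("pics/m4.png",o);st("end")
E
```

```text
[ 0.4797505  -0.27636138  0.028     ]
grip 16.1 p [ 0.6231 -0.276   0.1256] w 0.0365 gf 40.2 F [-0.7 -0.9  2.5]
lifted 17.02 p [ 0.6224 -0.2752  0.2386] w 0.0366 gf 40.3 F [-0.2 -0.6 -2. ]
above 19.05 p [ 0.4794 -0.2756  0.1476] w 0.0363 gf 40.2 F [ 0.8 -0.3 -1.1]
down 19.73 p [ 0.4787 -0.2752  0.1257] w 0.0369 gf 40.2 F [-0.   0.1 -1.5]
rel 20.26 p [ 0.479  -0.2753  0.1261] w 0.0857 gf 0.0 F [-0.7  0.6  0. ]
end 22.37 p [0.4204 0.0492 0.3295] w 0.0852 gf 0.0 F [-0.9  0.  -0.3]
```

View pics/m4.png

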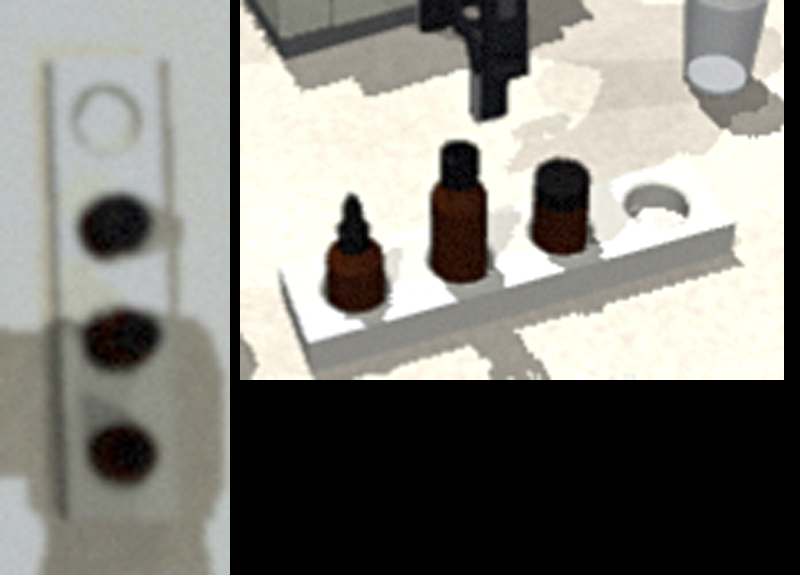

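Tall bottle is now in well1, jar in well2, dropper untouched, well3 empty, all upright. Next: check the bottle tops in the side view, then grip the handle.

```bash
cat >> h.py <<'E'
from scipy.spatial.transform import Rotation as Ro
YAW=.105; HINGE=np.array([.6412,.1475,.130])
RZ=Ro.from_euler("z",YAW)
SG=1
def pose(th,k=.5,H=HINGE,dz=0):
    h=H+RZ.apply(Ro.from_euler("y",th).apply([-.153,0,.062]))
    Rb=np.c_[[0,SG,0],[SG,0,0],[0,0,-1.]]
    R=(RZ*Ro.from_euler("y",k*th)).as_matrix()@Rb
    return h-(env.grip_point_offset+dz)*R[:,2],R
E
python3 - <<'E'
from h import *
np.set_printoptions(precision=3,suppress=True)
S=lambda x,y:((x-240+.5)/3.3-.5+260,(y+.5)/3.3-.5+230)
A=lambda x,y:((x+.5)/4.6-.5+400,(y+.5)/4.6-.5+170)
print("tall",plane("side",S(459,150),.118),"jar",plane("side",S(562,168),.075))
print("j",env.read_state()["joint_pos"])
for th in np.radians([0,20,40,60,65]): print(th,pose(th)[0],env.ik(*pose(th)))
p,R=pose(0,dz=.001)
env.reach(p+[0,0,.06],R); env.move_straight(p,speed=.06); st("pre")
jaws.close_gripper(40); st("grip")
E
```

```text
tall [ 0.477 -0.275  0.118] jar [ 0.552 -0.269  0.075]
j [-0.073  0.012 -0.254  1.305 -0.     3.069]
0.0 [0.489 0.131 0.246] [ 0.104  0.207 -0.239  1.124  0.     1.57 ]
0.3490658503988659 [0.529 0.136 0.294] [ 0.104  0.385  0.11   1.47  -0.     1.57 ]
0.6981317007977318 [0.583 0.141 0.326] [ 0.104  0.634  0.552  1.837 -0.     1.57 ]
1.0471975511965976 [0.645 0.148 0.34 ] None
1.1344640137963142 [0.662 0.15  0.34 ] None
pre 24.86 p [0.489 0.132 0.247] w 0.0851 gf 0.0 F [-0.1  0.1  0.3]
grip 25.54 p [0.489 0.132 0.247] w 0.0085 gf 38.9 F [0.2 1.1 1.1]
```

```bash
python3 - <<'E'
from h import *
np.set_printoptions(precision=3,suppress=True)
def proj(n,P):
    c=cams.calibration(n); Rc=c["attitude"].T
    return cv2.projectPoints(np.array([P]),cv2.Rodrigues(Rc)[0],-Rc@c["eye"],c["K"],np.array([c["k1"],0,0,0,0.]))[0][0,0]
for a in ("side0","s4"):
    print(a,[(b[0].round(1),b[1],b[2]) for b in blobs(cv2.imread(f"pics/{a}.png"),(270,255,425,330),95,60)])
for n,z in(("jar",.042),("tall",.06)):
    print(n,"side w1",proj("side",[*W[1],z]),"w2",proj("side",[*W[2],z]))
for k in(0,.2,.3,.4): print(k,[env.ik(*pose(t,k)) is not None for t in np.radians([20,40,50,60,65])])
E
```

```text
side0 [(array([357.6, 287.8]), array([348, 265,  19,  46]), np.int32(639)), (array([327. , 301.6]), array([317, 286,  22,  34]), np.int32(514)), (array([294.5, 310. ]), array([285, 289,  20,  36]), np.int32(469)), (array([359.4, 324.2]), array([337, 318,  37,  12]), np.int32(148))]
s4 [(array([334.9, 260.1]), array([330, 255,  11,  12]), np.int32(122)), (array([408.9, 260.5]), array([396, 255,  24,  14]), np.int32(165)), (array([326.2, 295.7]), array([317, 273,  20,  43]), np.int32(657)), (array([357. , 292.7]), array([348, 278,  20,  30]), np.int32(480)), (array([294.5, 310.1]), array([285, 289,  20,  36]), np.int32(473))]
jar side w1 [326.674 301.799] w2 [357.373 293.842]
tall side w1 [326.722 295.633] w2 [357.728 287.727]
0 [True, True, True, True, True]
0.2 [True, True, True, True, True]
0.3 [True, True, True, True, True]
0.4 [True, True, True, True, False]
```

```bash
python3 - <<'E'
from h import *
def top(f,u,v0):
    g=cv2.imread(f).max(2).astype(float); c=cv2.GaussianBlur(g,(3,1),0)[v0:v0+30,u-2:u+3].mean(1)
    i=int(np.argmax(c<110)); return v0+i-(110-c[i])/(c[i-1]-c[i]) if i else None, c[:24].astype(int).tolist()
def bot(f,u,v0):
    g=cv2.imread(f).max(2).astype(float)[v0:v0+28,u-2:u+3].mean(1); return g.astype(int).tolist()
print("jar",top("pics/side0.png",327,276)[0],top("pics/s4.png",357,268)[0],"expect -7.9")
print("tall",top("pics/side0.png",359,255)[0],top("pics/s4.png",327,262)[0],"expect +7.9")
print(bot("pics/side0.png",327,300)); print(bot("pics/s4.png",357,292))
E
```

```text
jar 285.77385772122614 277.3504510756419 expect -7.9
tall 264.57987012987013 272.1110444177671 expect +7.9
[9, 6, 11, 24, 32, 30, 29, 30, 30, 29, 30, 29, 29, 29, 25, 37, 88, 95, 95, 104, 121, 110, 98, 98, 99, 98, 98, 99]
[6, 11, 18, 31, 27, 29, 28, 28, 29, 29, 31, 31, 29, 28, 31, 80, 115, 114, 135, 163, 138, 100, 97, 99, 99, 99, 99, 98]
```

Both shifts match seated positions to within about half a pixel. Raising the lid along the arc.

```bash
python3 - <<'E'
from h import *
for d in (6,14,22,30,38,46,53,60):
    p,R=pose(np.radians(d),.3,dz=.001); env.move_straight(p,R,speed=.07); s=st(d)
    if np.linalg.norm(s["ft_force"])>30: print("stop");break
env.sleep(.5); st("hold")
t=cams.camera("top");s=cams.camera("side")
cv2.imwrite("pics/t5.png",t);cv2.imwrite("pics/s5.png",s)
o=np.zeros((600,800,3),np.uint8)
a=cv2.resize(s[40:340,120:440],None,fx=1.8,fy=1.8)[:,:560];o[:540,:560]=a
b=cv2.resize(t[130:300,220:340],None,fx=2,fy=2);o[:340,560:800]=b
cv2.imwrite("pics/m5.png",o)
E
```

```text
6 25.95 p [0.4975 0.1324 0.2615] w 0.0084 gf 39.1 F [-1.  -0.7 -4.5]
14 26.45 p [0.5118 0.1339 0.2814] w 0.0083 gf 39.2 F [-3.9 -1.7 -2.4]
22 26.95 p [0.5287 0.1357 0.2995] w 0.0083 gf 39.2 F [-6.3 -0.8  0.2]
30 27.45 p [0.5477 0.1377 0.3148] w 0.0087 gf 39.2 F [-6.3 -1.8  1.9]
38 27.95 p [0.5691 0.1399 0.3279] w 0.008 gf 39.3 F [-7.9 -1.9  4.7]
46 28.46 p [0.5921 0.1423 0.3382] w 0.0082 gf 39.3 F [-7.4 -0.4  7.2]
53 28.92 p [0.6133 0.1446 0.3447] w 0.0085 gf 39.5 F [-5.9 -0.6 10.1]
60 29.38 p [0.6349 0.1469 0.3486] w 0.0083 gf 40.2 F [-4.7 -0.9 10.8]
hold 29.88 p [0.6347 0.1468 0.3486] w 0.0083 gf 40.2 F [-3.2 -0.6  9.1]
```

View pics/m5.png

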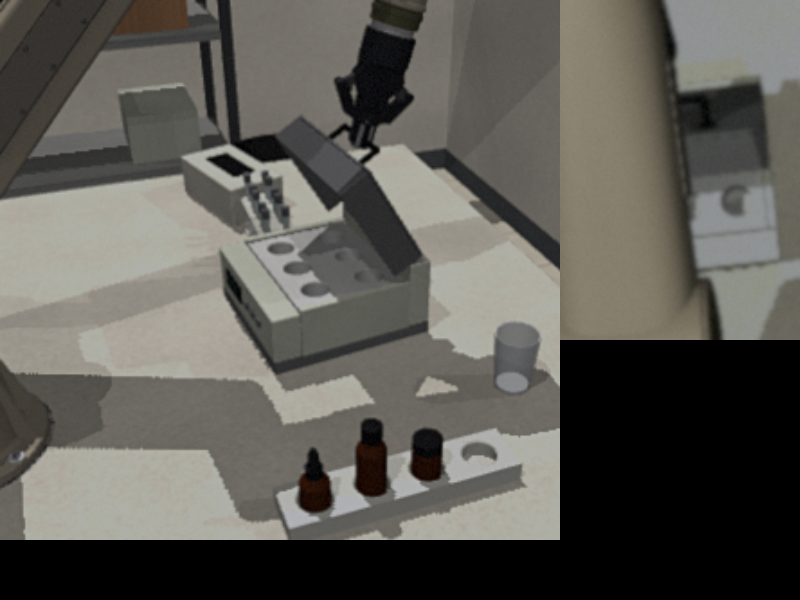

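The side view shows the lid open near 60 degrees, with the bar between the fingers at crop (362,145). The bottles are standing: dropper, tall, jar, empty. I'll check the angle from the lid's near front corners.

```bash
python3 - <<'E'
from h import *
s=cv2.imread("pics/s5.png")
c=cams.calibration("side"); Rc=c["attitude"].T
for d in(54,57,60,63,66):
    P=np.array([HINGE+RZ.apply(Ro.from_euler("y",np.radians(d)).apply(v)) for v in([-180,-125,25],[-180,-125,-30],[-180,125,25])*np.array(.001)])
    q=cv2.projectPoints(P,cv2.Rodrigues(Rc)[0],-Rc@c["eye"],c["K"],np.array([c["k1"],0,0,0,0.]))[0][:,0]
    print(d,((q-[120,40])*1.8).round(0).tolist())
cv2.imwrite("pics/z5.png",cv2.convertScaleAbs(cv2.resize(s[95:195,265:375],None,fx=5.4,fy=5.4,interpolation=cv2.INTER_CUBIC),alpha=1.8))
E
```

```text
54 [[361.0, 177.0], [331.0, 204.0], [292.0, 120.0]]
57 [[366.0, 173.0], [336.0, 199.0], [297.0, 116.0]]
60 [[372.0, 169.0], [340.0, 194.0], [302.0, 113.0]]
63 [[378.0, 165.0], [345.0, 189.0], [307.0, 111.0]]
66 [[384.0, 162.0], [351.0, 184.0], [312.0, 108.0]]
```

View pics/z5.png

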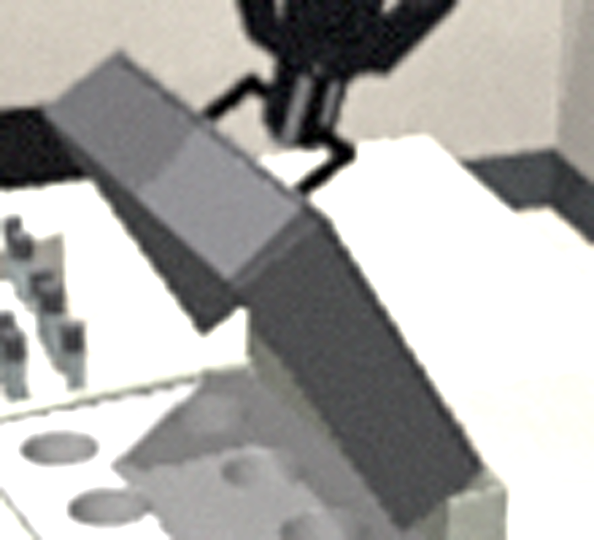

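The zoom puts the lid's corners at crop (369,170), (341,196) and (301,116). That gives about 58.5 degrees, within tolerance and held steady, so I'm handing in.

```bash
python3 -c "
from h import *
s=st('end'); print(abs(s['qvel']).max()); print(env.hand_in())"
```

```text
end 29.98 p [0.6347 0.1469 0.3486] w 0.0084 gf 40.2 F [-5.   0.3  9.8]
0.0023855480194170113
the job is handed in; nothing more can be done
None
```

I swapped the tall bottle and the jar, both seated by the camera check, left the dropper bottle in its well, and handed in at about 30 s with the gripper holding the lid at about 58.5 degrees (the verdict was not reported).

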